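# Ready the dipping station: pan under the tongs, tongs held at the marked gap

## Robot

A 6-joint arm with a two-finger parallel gripper is mounted at the origin on the work surface. World frame = base frame: x ahead of the robot, y to its left, z up, the work surface at z = 0. Lengths are in mm, angles in rad, forces in N, time in s.
With the tool pointing down it reaches from about 300 to 850 mm from the base axis. Payload 5.4 kg.
Tool frame: the origin (TCP) lies midway between the tips of the shut fingers; the grasp point (between the pads) lies 19 mm behind it; z points along the fingers, y is the line along which they close (so a half turn about z gives the same grasp; the last joint's range is limited). The gripper opens to 85 mm and grips with 20 to 120 N. Pads are 22 mm wide; open, the fingers measure 114 mm over their backs; the gripper's body (76 mm by 85 mm) begins 54 mm behind the grasp point. The pads swing forward as they close: fully open they stand 13 mm farther back than shut.
Start: joints at [-0.21, 0.158, 1.597, -0, 1.386, -0.21], TCP at [574.984, -0.018, 231.299] pointing down, gripper open.
Joint ranges: [-2.91, 2.91], [-0.94, 2.29], [0.18, 2.7], [-1.29, 4.43], [0.17, 2.64], [-3, 3]. Speed limits (rad/s): [2.57, 2.57, 3.14, 3.14, 3.14, 3.14].

## Interface

Orientations are given as a unit quaternion [w, x, y, z].
In Python, from station import arm gives the robot as it stands.
- The arm moves only by the tool carry_out, never from a script. Its argument "plan" is a list of rows, each a list of 5 numbers: the closure, from 0 (fully open) to 1 (shut), then the shift along the tool's x, y, z each as a share of 0.025 m, from -1 to 1, then the turn about the tool's z as a share of 4 degrees, from -1 to 1. In form: [[grip, x, y, z, yaw], ...]. A call has 1 to 10 rows; each row shifts and turns the commanded pose from where the row before left it, along the tool's axes as they then stand; what a row does not reach is not made up. A row lasts 1/8 s, in which the tool goes at most 62.5 mm and 10.7 degrees, less where a joint would pass 70% of its speed; a pose out of reach is approached as far as the arm can. A call with a number of a shift or a turn outside -1 to 1 is refused whole. A call with a gripper value outside its range is refused whole. The fingers move at their own pace and stop on an object; "force" is the grip in N (left out, the last holds). Time passes only in rows, so rows that do not move let the fingers close. It gives the time, the measured TCP pose, the force, the opening and the grip force at its end, in the units of the state.
- arm.state(): the state, without advancing time (a new reading comes with each control period).
- arm.capture(name): name is "scene" or "side" or "wrist"; returns a dict with "img" (384x512x3 uint8, red, green, blue), "vertical_fov" (degrees; the focal length in pixels is half the picture's height over the tangent of half this angle, whatever the lens; pixels are square), "cx", "cy" (the principal point, pixels), "k1" (the pictures are not rectified: a ray, as slopes to the right and down, at radius r is drawn at 1 + k1 r^2 times it, then the intrinsics apply), "xyz" and "attitude" of the camera in the world. Camera axes: x right, y down, z forward; pixel columns grow to the right and rows downward; lengths in mm; the calibration is good to about 2 mm. A picture is of the moment at which its call begins. There is no depth.
- arm.finish_job(): hands the job in; it is judged then, once.
The state is a dict: "time": time; "joint_positions": joint angles; "qd": joint speeds; "tau": joint torques, N m; "tcp_pos": TCP position; "tool_rot": TCP orientation; "contact_force": force on the tool from outside, world axes, zero at the start; "wrist_torque": the same for the moment, N m; "width": finger opening in mm; "finger_force": force on a finger pad.
Only numpy, scipy, OpenCV 4.12 (cv2) and the standard library are available. Lean on these libraries where they do the work, as an engineer would, in place of code of your own. Each camera call takes 0.05 s, during which the arm holds its last target. There are 200 camera calls.

## Task

Slide the saucepan across the hotplate, without lifting or tipping it, from the ring it stands on to the centre of the other ring, below the tips of the mounted tongs, and let go of it. Then squeeze the sprung tongs with the gripper, one finger on each arm, until each tip points at the middle of its own small marker block, and hold that gap steady: the job finishes while you are still holding it. Leave the markers and everything else on the bench alone.

Things in the scene. Friction and masses are not known exactly. Their poses are not given: they have to be found in the camera images.
- hotplate: Fixed dark steel hotplate, 320 (its x) x 520 (its y) mm, flat top 40 mm above the table. Origin on the table under its centre; x points away from the robot, y left.
- ring_left (a point): Centre, on the top face (40 mm above the table), of the left pale ring line (172 mm outside diameter) on the hotplate.
- ring_right (a point): The same for the right ring, 240 mm from the left one along the hotplate's y. The pan starts on one ring (either), the tongs reach over the other.
- saucepan: Loose empty steel saucepan, about 0.4 to 0.8 kg, 148 mm across, rim 60 mm above its underside. Origin: centre of its underside. Its one straight handle points along its own -x, roughly towards the robot (turned up to about 0.3 rad against the hotplate).
- pan_handle (a point): Grip point on the pan's handle, 125 mm from the pan's axis and 46 mm above its underside (86 mm above the table); the handle is a black bar 18 mm wide, 10 mm high, reaching from 72 to 202 mm from the pan's axis. Axes as the pan's.
- tongs_stand: Fixed stand carrying the tongs. Origin at table level below the tips, at the ring's centre; x runs from tips to tail, away from the robot (within 0.12 rad of the hotplate's x), y left. Post 20 mm thick, top at 161 mm, at x = 240 mm. A 6 mm wide spine at y = 0 runs under the tongs, underside 128 mm up, to an 86 mm cross bar at x = -11 mm; the pan passes under both.
- under_tips (a point): The place for the pan's origin: on the hotplate's top straight below the tips' middle, the centre of that ring.
- squeeze (a point): Point midway between the tongs' two arms where they are squeezed, 70 mm from the tips towards the tail, 150 mm above the table. Axes as the stand's: the arms close along its y. Here the relaxed arms measure about 52 mm over their outsides.
- jaw_left (a joint): Angle (rad) of the left (+y) tongs arm: 0 relaxed, growing as squeezed inwards, to 0.14. Steel strip 5 mm thick, 16 mm high (142 to 158 mm up), hinged 210 mm from its tip, 6 mm off the middle; moves independently of the other. Its spring needs 1.3 N, and 0.43 N more per 0.01 rad, at the squeeze point. Per 0.01 rad the tip moves 2.1 mm, the squeeze point 1.4 mm.
- jaw_right (a joint): The same for the right (-y) arm, also growing as it is squeezed inwards.
- tip_left (a point): End of the left arm, 150 mm above the table. Relaxed it stands 32 mm to the left (+y) of the tongs' middle. It moves with the arm.
- tip_right (a point): End of the right arm, relaxed 32 mm to the right of the middle.
- mark_left (a point): Middle of the face, towards the tip, of the left marker: a small dark steel block 8 mm wide (along y), 20 mm high, that stands on the cross bar 5 mm in front of the tips. It sits 11 to 21 mm left of the middle, differently every time. Axes as the stand's. 150 mm above the table.
- mark_right (a point): The same for the right marker, equally far to the right of the middle.
- sugar_block: Bystander: small film-wrapped brown sugar block 50 x 60 x 40 mm standing on the far right corner of the hotplate. Origin at the middle of its underside.
- sugar_block2: Bystander: film-wrapped brown sugar block 100 x 65 x 50 mm, on the table left of the hotplate. Origin at the middle of its underside.
- spoon: Bystander: steel spoon with wooden handle, 170 mm long, lying on the hotplate between the two rings, towards the far edge. Origin at the underside of its middle.
- twine_spool: Bystander: blue twine spool, 90 mm across, 112 mm tall, left of the hotplate. Origin at the middle of its underside.
- jar: Bystander: closed glass jar 70 mm across, 100 mm tall, right of the hotplate. Origin at the middle of its underside.
- bowl: Bystander: steel bowl 130 mm across, 50 mm tall, right of the hotplate. Origin at the middle of its underside.

How it is judged:
By the outcome, as a careful person would: the job done as asked, in the order asked, and still so for the second after the job is handed in, while the arm keeps its last pose, push and grip.
It also fails if it takes over 48 s, if anything falls off the work surface, if the arm or the gripper's body presses on something with over 40 N, if the wrist force passes 120 N, or if a joint passes its speed limit or range.

## Working session

There is one attempt and no reset: what is moved stays moved. The work goes in short steps, Python scripts to look and compute and a tool call to move; the robot and the scene stay as the last step left them, time stands still between calls to the robot, and variables do not carry over. Pictures are saved under pics/ and viewed, at most 10 in all, crops included, and the job is handed in when it is done.

Besides the shell and the picture viewer there is one more tool, called after "Emit:" as name(argument=value, ...) on one line, values as JSON. carry_out: Moves the arm, as the interface text tells. Shift numbers are shares of 0.025 m and turn numbers shares of 4 degrees, none past 1 either way. Its arguments: {"type":"object","properties":{"plan":{"type":"array"},"force":{"type":"number"}},"required":["plan"]}

```bash
mkdir -p pics && cat > h.py <<'E'
import numpy as np, cv2, pickle
from scipy.spatial.transform import Rotation as R
def rot(q): return R.from_quat([q[1],q[2],q[3],q[0]]).as_matrix()
def cam(c):
    f=c["img"].shape[0]/2/np.tan(np.radians(c["vertical_fov"])/2)
    K=np.array([[f,0,c["cx"]],[0,f,c["cy"]],[0,0,1.]])
    return K,np.array([c["k1"],0,0,0,0.]),rot(c["attitude"]),np.array(c["xyz"],float)
def proj(c,P):
    K,d,A,t=cam(c); q=(np.atleast_2d(P)-t)@A
    return cv2.projectPoints(q.reshape(-1,1,3),np.zeros(3),np.zeros(3),K,d)[0].reshape(-1,2)
def onz(c,uv,z):
    K,d,A,t=cam(c); uv=np.atleast_2d(np.array(uv,float))
    s=cv2.undistortPoints(uv.reshape(-1,1,2),K,d).reshape(-1,2)
    r=np.c_[s,np.ones(len(s))]@A.T
    return t+r*((z-t[2])/r[:,2])[:,None]
def snap(name,fn):
    from station import arm
    c=arm.capture(name); pickle.dump(c,open(f'{fn}.pkl','wb'))
    return c
def load(fn): return pickle.load(open(f'{fn}.pkl','rb'))
E
python3 - <<'E'
from h import *
from station import arm
s=arm.state(); print({k:np.round(v,3) for k,v in s.items()})
for n in("scene","side","wrist"):
    c=snap(n,n+'0'); cv2.imwrite(f'pics/{n}0.png',cv2.resize(c['img'][:,:,::-1],(800,600),interpolation=cv2.INTER_CUBIC))
    print(n,{k:c[k] for k in c if k!='img'})
E
```

```text
{'time': np.float64(0.0), 'joint_positions': array([-0.21 ,  0.159,  1.598,  0.   ,  1.386, -0.21 ]), 'qd': array([-0.   , -0.   ,  0.001,  0.001,  0.001,  0.001]), 'tau': array([ 0.0000e+00, -3.9601e+01, -3.3143e+01, -0.0000e+00,  8.0000e-03,
       -0.0000e+00]), 'tcp_pos': array([5.74381e+02, 1.27000e-01, 2.30280e+02]), 'tool_rot': array([-0.001,  0.707,  0.707, -0.001]), 'contact_force': array([ 0.156, -0.122,  0.452]), 'wrist_torque': array([0.004, 0.045, 0.022]), 'finger_force': np.float64(0.0), 'width': np.float64(85.391)}
scene {'vertical_fov': 47.263868225928945, 'cx': 254.81068572742907, 'cy': 187.00022316526207, 'k1': 0.03311649849472589, 'xyz': array([1111.13124913, -467.0522618 , 1295.67228234]), 'attitude': array([-0.24842321,  0.88798379,  0.37064796, -0.11131395])}
side {'vertical_fov': 57.931371582171934, 'cx': 254.78453955684742, 'cy': 195.42785326198296, 'k1': -0.05494397702348552, 'xyz': array([389.13666058, 755.64920151, 928.29194524]), 'attitude': array([ 0.05224084, -0.11969012,  0.91817686, -0.3740273 ])}
wrist {'vertical_fov': 67.16986119657513, 'cx': 258.0960178481655, 'cy': 195.96291009388082, 'k1': 0.009258624682714173, 'xyz': array([574.89621953,  81.9693246 , 371.68658703]), 'attitude': array([ 1.61482977e-01,  9.86875236e-01, -1.17529779e-05, -7.18171768e-04])}
```

View pics/scene0.png

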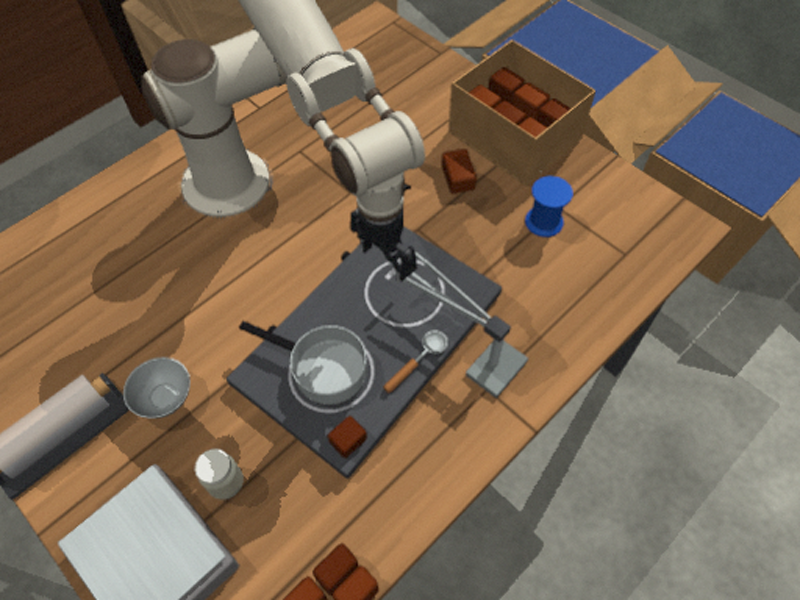

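View pics/side0.png

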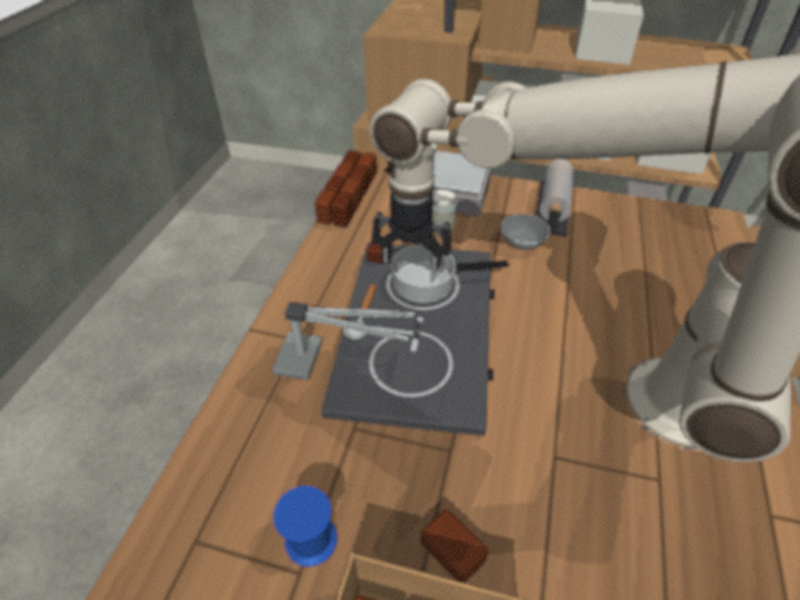

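View pics/wrist0.png

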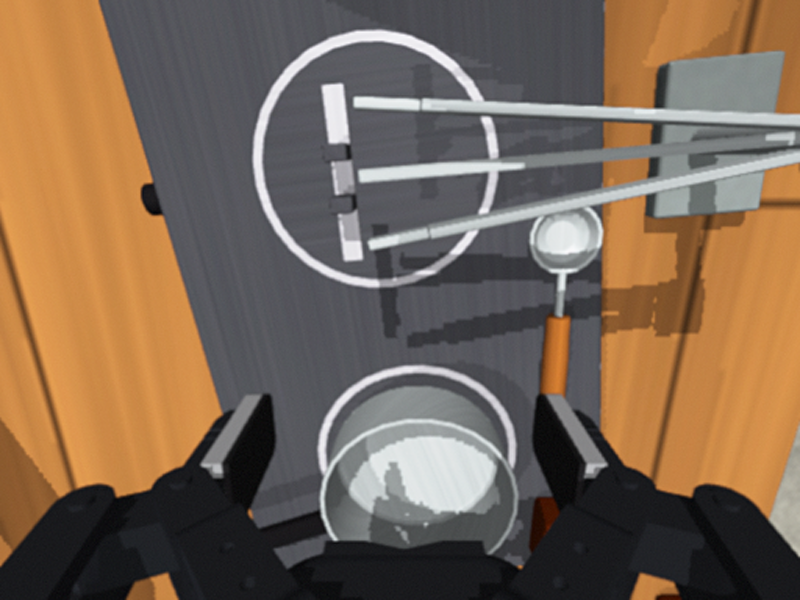

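The pan stands on the right ring (scene ≈(330,365)). The tongs reach over the left ring: in the wrist view the tips are at ≈(355,102) and (370,245), the spine end at ≈(360,176), and the markers at ≈(340,152) and (343,203). The spoon lies beside the slide path.

```bash
python3 - <<'E'
from h import *
from scipy.optimize import least_squares
S=1.5625
w,s,d=load('wrist0'),load('scene0'),load('side0')
def P(c,pts,z): return onz(c,np.array(pts)/S-0.2,z)
def circ(p):
    r=least_squares(lambda q:np.hypot(p[:,0]-q[0],p[:,1]-q[1])-q[2],[*p[:,:2].mean(0),80],loss='soft_l1');return np.round(r.x,1),round(2*r.cost,1)
print('ringL w',circ(P(w,[(253,160),(498,160),(373,30),(378,287),(290,62),(458,65),(470,245),(292,250)],40)))
print('ringR w',circ(P(w,[(417,366),(358,382),(325,420),(318,450),(470,378),(505,410),(516,445)],40)))
print('ringL s',circ(P(s,[(365,293),(378,268),(402,327),(444,300),(430,318),(375,313)],40)))
print('ringR s',circ(P(s,[(289,370),(300,396),(325,410),(352,402),(374,370)],40)))
print('ringL d',circ(P(d,[(369,363),(411,332),(453,363),(411,396),(382,388),(440,388)],40)))
print('rim s',circ(P(s,[(290,362),(369,367),(330,326),(302,338),(360,338),(300,388),(330,402),(358,390)],100)))
print('rim w',circ(P(w,[(320,498),(517,497),(418,420),(350,443),(485,443),(332,467),(505,467)],100)))
print('rim d',circ(P(d,[(389,268),(457,268),(398,253),(450,255)],100)))
print('handle s far,near',P(s,[(243,326),(290,345)],89).round(1).tolist())
print('handle d',P(d,[(507,264),(460,267)],90).round(1).tolist())
print('handle w',P(w,[(255,527),(320,518)],91).round(1).tolist())
print('tips w',P(w,[(355,102),(370,245)],150).round(1).tolist())
print('arms far',P(w,[(640,114),(800,122),(640,193),(800,153)],154).round(1).tolist())
print('spine end/post w',P(w,[(360,176),(525,166)],133).round(1).tolist())
print('marks top w',P(w,[(340,152),(343,203)],160).round(1).tolist())
print('bar ends w',P(w,[(333,85),(352,260)],138).round(1).tolist())
c=w['img'][:,:,::-1]
cv2.imwrite('pics/w0z.png',cv2.resize(c[45:180,190:370],(800,600),interpolation=cv2.INTER_CUBIC))
E
```

```text
ringL w (array([555. ,  71.8,  85.8]), np.float64(2.1))
ringR w (array([ 586. , -165.9,   85.9]), np.float64(0.4))
ringL s (array([556.4,  73.8,  85.4]), np.float64(8.0))
ringR s (array([ 581. , -159. ,   85.5]), np.float64(8.2))
ringL d (array([551.7,  71.4,  86.3]), np.float64(6.8))
rim s (array([ 595.1, -167.9,   78.4]), np.float64(18.6))
rim w (array([ 585. , -165.6,   72.4]), np.float64(4.6))
rim d (array([ 580.9, -158.3,   78. ]), np.float64(0.3))
handle s far,near [[405.9, -235.4, 89.0], [505.7, -196.0, 89.0]]
handle d [[396.0, -231.4, 90.0], [500.6, -193.0, 90.0]]
handle w [[458.3, -194.3, 91.0], [509.6, -185.6, 91.0]]
tips w [[552.8, 104.2, 150.0], [557.9, 39.5, 150.0]]
arms far [[679.3, 98.7, 154.0], [750.3, 95.1, 154.0], [685.0, 64.7, 154.0], [753.9, 82.1, 154.0]]
spine end/post w [[552.4, 71.6, 133.0], [635.7, 76.4, 133.0]]
marks top w [[546.4, 83.0, 160.0], [546.8, 60.9, 160.0]]
bar ends w [[541.6, 112.7, 138.0], [547.3, 29.3, 138.0]]
```

View pics/w0z.png

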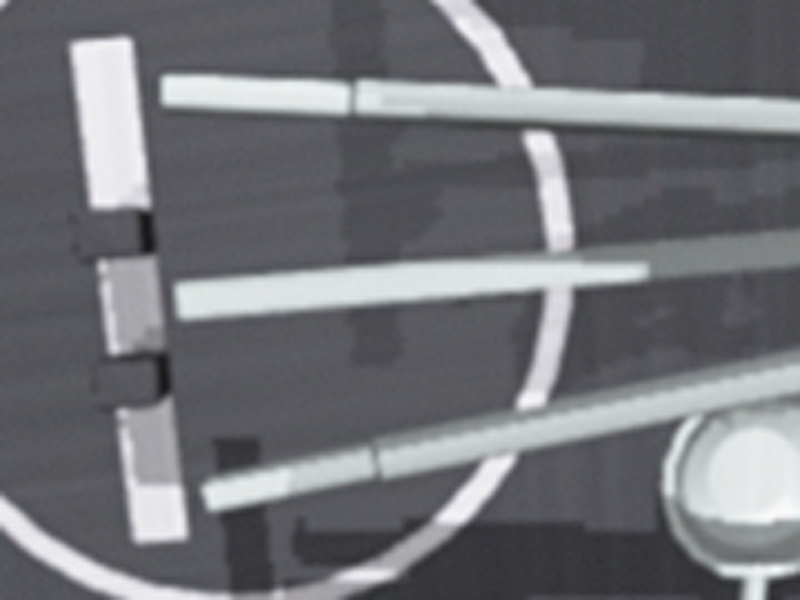

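The zoom shows the cross bar at x≈75–185, the markers at (120,235) and (135,380), and the tips at (165,90) and (205,495). The tongs' middle is near (555,72) with yaw ≈0.075. The pan is near (585.5,-166) with yaw ≈0.35.

Emit:
carry_out(plan=[[0, -0.84, -0.42, 0, 0], [0, -0.84, -0.42, 0, 0], [0, -0.84, -0.42, 0, 0], [0, -0.84, -0.42, 0, 0], [0, -0.84, -0.42, 0, 0], [0, -0.84, -0.42, 0, 0], [0, -0.84, -0.42, 0, 0], [0, -0.84, -0.42, 0, 0], [0, -0.84, -0.42, 0, 0], [0, -0.84, -0.42, 0, 0]], force=30)

```text
time: 1.4
tcp_pos: [469.4, -210.5, 230.9]
tool_rot: [-0.0, 0.707, 0.707, -0.0]
contact_force: [-0.2, 1.4, -0.5]
width: 85.4
finger_force: 0.0
```

Emit:
carry_out(plan=[[0, 0, 0, 0, -1], [0, 0, 0, 0, -1], [0, 0, 0, 0, -1], [0, 0, 0, 0, -1], [0, 0, 0, 0, -1], [0, 0, 0, 0, -1], [0, 0, 0, 0, -1], [0, 0, 0, 0, -1], [0, 0, 0, 0, -1], [0, 0, 0, 0, -1]])

```text
time: 2.65
tcp_pos: [469.8, -209.9, 230.9]
tool_rot: [-0.0, 0.422, 0.907, 0.0]
contact_force: [0.3, 0.6, 0.4]
width: 85.5
finger_force: 0.0
```

Emit:
carry_out(plan=[[0, 0, 0, 0.2, -1], [0, 0, 0, 0.2, -1], [0, 0, 0, 0.2, -1], [0, 0, 0, 0.2, -1], [0, 0, 0, 0.2, -1], [0, 0, 0, 0.2, -1], [0, 0, 0, 0.2, -1], [0, 0, 0, 0.2, -1], [0, 0, 0, 0.2, -1], [0, 0, 0, 0.2, -1]])

```text
time: 3.9
tcp_pos: [469.8, -209.8, 180.8]
tool_rot: [-0.0, 0.086, 0.996, 0.0]
contact_force: [-0.3, 1.0, -0.2]
width: 85.3
finger_force: 0.0
```

Emit:
carry_out(plan=[[0, 0, 0, 0, -1], [0, 0, 0, 0, -1], [0, 0, 0, 0, -1], [0, 0, 0, 0, -1], [0, 0, 0, 0, -1], [0, 0, 0, 0, -1], [0, 0, 0, 0, -1], [0, 0, 0, 0, -0.5], [0, 0, 0, 0, 0]])

```text
time: 5.03
tcp_pos: [469.9, -209.9, 181.1]
tool_rot: [-0.0, -0.173, 0.985, 0.0]
contact_force: [0.1, -0.1, -0.6]
width: 85.3
finger_force: 0.0
```

```bash
python3 - <<'E'
from h import *
from station import arm
s=arm.state(); print(s['time'],np.round(s['tcp_pos'],1),np.round(s['joint_positions'],2)); M=rot(s['tool_rot']); print(M.round(3))
c=snap('wrist','wrist1'); cv2.imwrite('pics/w1.png',cv2.resize(c['img'][:,:,::-1],(800,600),interpolation=cv2.INTER_CUBIC))
print(proj(c,[[468.2,-208.9,91],[585.5,-165.8,100]])*S if 0 else proj(c,[[468.2,-208.9,91],[585.5,-165.8,100]])*1.5625)
E
```

```text
5.025 [ 469.9 -209.9  181.1] [-0.66  0.05  1.82  0.    1.28 -2.57]
[[-0.94  -0.342 -0.   ]
 [-0.342  0.94   0.   ]
 [ 0.     0.    -1.   ]]
[[406.62145739 311.09128105]
 [407.04124648 509.17829708]]
```

View pics/w1.png

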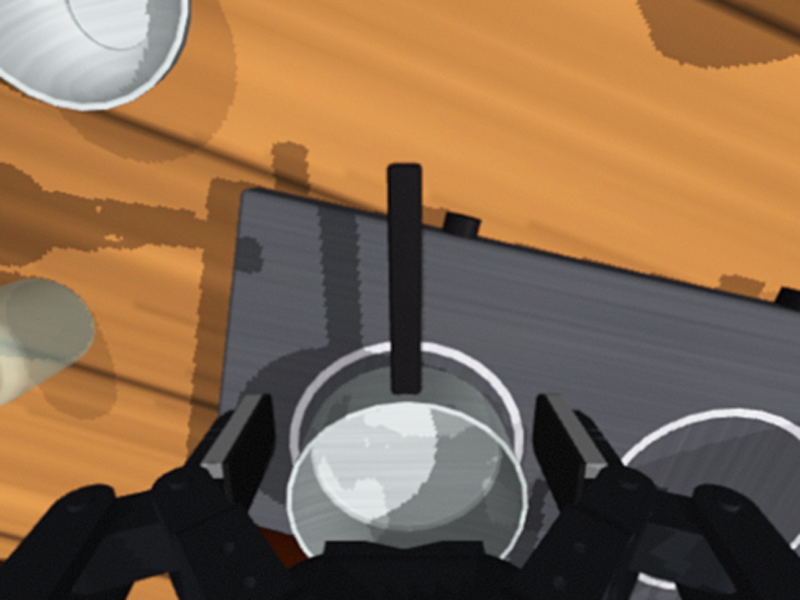

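The handle runs nearly vertically in the picture, from its end at (405,164) to its root at (406,392). The rim spans x 288–527 with its top at y≈402.

```bash
python3 - <<'E'
from h import *
from scipy.optimize import least_squares
S=1.5625
w=load('wrist1')
def P(c,pts,z): return onz(c,np.array(pts)/S-0.2,z)
h=P(w,[(388,180),(422,180),(391,385),(421.5,385),(405,164)],91)[:,:2]
print(h.round(1).tolist())
a=(h[2]+h[3])/2-(h[0]+h[1])/2; yaw=np.arctan2(a[1],a[0]); print('yaw',yaw)
u=np.array([np.cos(yaw),np.sin(yaw)]); print('pan from end',h[4]+202*u,'grip from end',h[4]+77*u)
p=P(w,[(288,500),(527,500),(408,402),(320,443),(495,443),(350,420),(470,420)],100)
r=least_squares(lambda q:np.hypot(p[:,0]-q[0],p[:,1]-q[1])-74,[585,-165]); print('rim',r.x,r.cost)
p=P(w,[(290,440),(524,440),(408,341),(340,360),(472,360)],40)
r=least_squares(lambda q:np.hypot(p[:,0]-q[0],p[:,1]-q[1])-86,[585,-165]); print('ring',r.x,r.cost)
E
```

```text
[[406.9, -241.3], [401.2, -225.5], [513.3, -202.1], [507.4, -185.7], [397.0, -236.0]]
yaw 0.3555779710351779
pan from end [ 586.31490032 -165.64189205] grip from end [ 469.13422094 -209.15842201]
rim [ 588.25062405 -164.59305028] 13.382774307807853
ring [ 586.20423683 -165.51980514] 0.5897280965888494
```

Emit:
carry_out(plan=[[0, 0, 0, 0.6, 0.1], [0, 0, 0, 0.6, 0], [0, 0, 0, 0.6, 0], [0, 0, 0, 0.6, 0], [0, 0, 0, 0.6, 0], [0, 0, 0, 0.6, 0], [0, 0, 0, 0.6, 0], [0, 0, 0, 0.36, 0], [0, 0, 0, 0, 0], [0, 0, 0, 0, 0]], force=30)

```text
time: 6.32
tcp_pos: [470.4, -210.3, 67.8]
tool_rot: [0.0, -0.17, 0.985, -0.0]
contact_force: [0.0, -0.2, 0.4]
width: 85.1
finger_force: 0.0
```

Emit:
carry_out(plan=[[0.6, 0, 0, 0, 0], [0.7, 0, 0, 0, 0], [0.8, 0, 0, 0, 0], [0.9, 0, 0, 0, 0], [1, 0, 0, 0, 0], [1, 0, 0, 0, 0]])

```text
time: 7.08
tcp_pos: [470.0, -209.8, 67.5]
tool_rot: [-0.0, -0.17, 0.985, 0.0]
contact_force: [-1.9, 1.6, 4.0]
width: 17.8
finger_force: 29.9
```

```bash
python3 - <<'E'
from h import *
from station import arm
s=arm.state(); print({k:np.round(s[k],2).tolist() for k in('time','tcp_pos','contact_force','wrist_torque','width','finger_force')}); M=rot(s['tool_rot'])
d=np.array([555.1-586.3,71.9+165.6,0])
print(M.T@d/25, M.round(3))
E
```

```text
{'time': 7.08, 'tcp_pos': [469.97, -209.84, 67.48], 'contact_force': [-1.93, 1.63, 4.04], 'wrist_torque': [0.35, 0.2, 0.24], 'width': 17.78, 'finger_force': 29.87}
[-2.01422145e+00  9.36751878e+00  2.78451728e-03] [[-0.942 -0.336 -0.   ]
 [-0.336  0.942  0.   ]
 [ 0.     0.    -1.   ]]
```

Emit:
carry_out(plan=[[1, -0.02, 0.1, -0.01, 0], [1, -0.045, 0.2, 0, 0], [1, -0.065, 0.3, 0, 0], [1, -0.086, 0.4, 0, 0], [1, -0.086, 0.4, 0, 0], [1, -0.086, 0.4, 0, 0], [1, -0.086, 0.4, 0, 0], [1, -0.086, 0.4, 0, 0], [1, -0.086, 0.4, 0, 0], [1, -0.086, 0.4, 0, 0]])

```text
time: 8.32
tcp_pos: [458.6, -123.1, 67.5]
tool_rot: [-0.0, -0.17, 0.985, 0.0]
contact_force: [1.1, -2.4, -1.7]
width: 17.6
finger_force: 29.3
```

Emit:
carry_out(plan=[[1, -0.086, 0.4, 0.005, 0], [1, -0.086, 0.4, 0, 0], [1, -0.086, 0.4, 0, 0], [1, -0.086, 0.4, 0, 0], [1, -0.086, 0.4, 0, 0], [1, -0.086, 0.4, 0, 0], [1, -0.086, 0.4, 0, 0], [1, -0.086, 0.4, 0, 0], [1, -0.086, 0.4, 0, 0], [1, -0.086, 0.4, 0, 0]])

```text
time: 9.57
tcp_pos: [445.4, -21.8, 67.5]
tool_rot: [0.0, -0.17, 0.985, -0.0]
contact_force: [0.8, -4.2, 0.3]
width: 17.5
finger_force: 29.5
```

Emit:
carry_out(plan=[[1, -0.086, 0.4, 0, 0], [1, -0.086, 0.4, 0, 0], [1, -0.086, 0.4, 0, 0], [1, -0.065, 0.3, 0, 0], [1, -0.065, 0.3, 0, 0], [1, -0.03, 0.12, 0, 0], [1, -0.01, 0.05, 0, 0], [1, 0, 0, 0, 0], [1, 0, 0, 0, 0]])

```text
time: 10.7
tcp_pos: [439.1, 27.7, 67.5]
tool_rot: [0.0, -0.17, 0.985, 0.0]
contact_force: [1.1, -1.8, 2.6]
width: 17.5
finger_force: 29.7
```

```bash
python3 - <<'E'
from h import *
from station import arm
s=arm.state(); print({k:np.round(s[k],2).tolist() for k in('time','tcp_pos','contact_force','wrist_torque','width','finger_force')}); M=rot(s['tool_rot']);print(M.round(3))
v=[]
for n in('scene','side','wrist'):
    c=snap(n,n+'2'); i=c['img'][:,:,::-1]
    if n!='wrist':
        u=proj(c,[555,70,70])[0].astype(int); x,y=np.clip(u-[80,80],0,[352,224]); i=i[y:y+160,x:x+160]; print(n,x,y)
        v.append(cv2.resize(i,(400,400),interpolation=cv2.INTER_CUBIC))
cv2.imwrite('pics/s2.png',np.hstack(v))
E
```

```text
{'time': 10.7, 'tcp_pos': [439.06, 27.67, 67.48], 'contact_force': [1.07, -1.81, 2.62], 'wrist_torque': [-0.36, -0.12, -0.27], 'width': 17.52, 'finger_force': 29.7}
[[-0.942 -0.335  0.   ]
 [-0.335  0.942  0.   ]
 [-0.     0.    -1.   ]]
scene 177 101
side 181 145
```

View pics/s2.png

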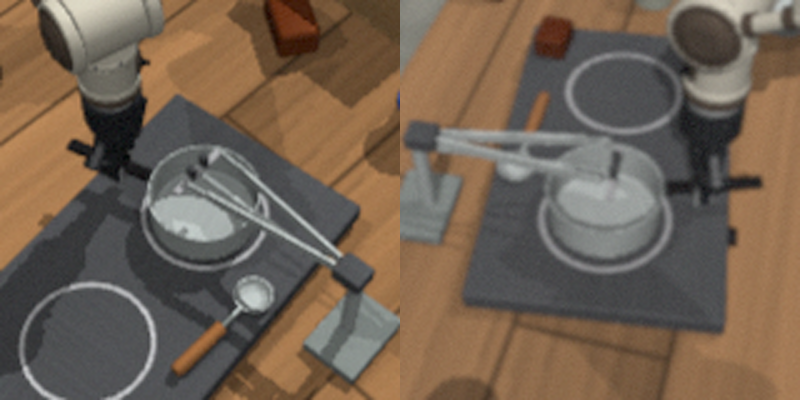

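The pan now stands within the left ring in both views, at scene ≈(205,205) and side ≈(605,205). I'll check the centring with the wrist view and outline overlays.

```bash
python3 - <<'E'
from h import *
t=np.linspace(0,2*np.pi,120)
def draw(n,x,y,w,h,W,H):
    c=load(n); i=cv2.resize(c['img'][y:y+h,x:x+w,::-1],(W,H),interpolation=cv2.INTER_CUBIC)
    for r,z,col in((86,40,(0,255,255)),(74,40,(0,255,0)),(74,100,(0,0,255))):
        p=proj(c,np.c_[555+r*np.cos(t),71.9+r*np.sin(t),0*t+z]); p=(p-[x,y]+.5)*[W/w,H/h]
        for q in p: cv2.circle(i,tuple(int(v) for v in q),0,col,-1)
    return i
a=draw('wrist2',0,0,512,384,800,600)[:600]
a=draw('wrist2',120,130,300,225,400,300); 
b=draw('scene2',217,140,100,75,400,300); c=draw('side2',221,185,100,75,400,300)
cv2.imwrite('pics/ov2.png',np.vstack([np.hstack([b,c]),np.hstack([a,draw('wrist2',0,0,512,384,400,300)])]))
E
```

```text
(no output)
```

View pics/ov2.png

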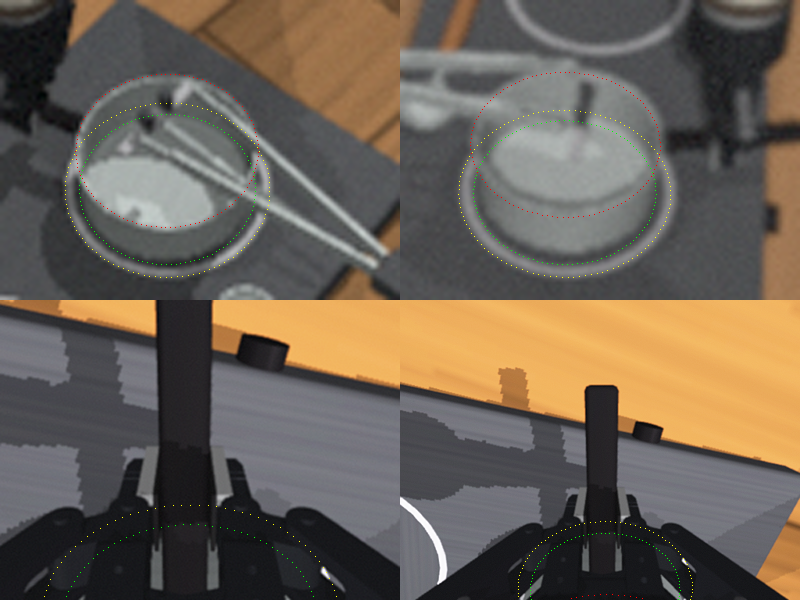

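```bash
python3 - <<'E'
from h import *
w=load('wrist2'); g=cv2.GaussianBlur(w['img'],(3,3),0).astype(float).mean(2)
L,Rr=[],[]
for y in range(115,200,6):
    r=np.diff(g[y,230:285]); print(y,230+r[:28].argmin()+1,230+28+r[28:].argmax()+1,end=' | ')
    L.append((230+r[:28].argmin()+.5,y)); Rr.append((258+r[28:].argmax()+.5,y))
col=g[90:130,257]; ye=90+np.abs(np.diff(col)).argmax()+.5; print('\nend row',ye)
m=(onz(w,L,91)+onz(w,Rr,91))[:,:2]/2
v,_,_,_=np.ravel(cv2.fitLine(m.astype(np.float32),cv2.DIST_HUBER,0,.01,.01))[[0,1,0,1]],0,0,0
print(m[[0,-1]],v)
u=np.array(v[:2]); u*=np.sign(u[0]); c=m.mean(0)
e=onz(w,[257,ye],91)[0,:2]; e=c+u*((e-c)@u); print('yaw',np.arctan2(u[1],u[0]),'end',e,'pan',e+202*u)
# gradient-based fit of pan base circle and rim and ring outer via edge strength search in side and scene, before/after
E
```

```text
115 237 279 | 121 236 280 | 127 236 279 | 133 237 279 | 139 237 279 | 145 237 279 | 151 237 279 | 157 237 279 | 163 237 279 | 169 237 280 | 175 238 279 | 181 238 279 | 187 238 279 | 193 238 279 | 199 238 278 | 
end row 108.5
[[367.79815715   1.75096162]
 [400.68863844  13.42164286]] [0.93918854 0.34340197 0.93918854 0.34340197]
yaw 0.35053673 end [365.54133397   0.81414263] pan [555.25741368  70.18133776]
```

Emit:
carry_out(plan=[[1, -0.025, 0.07, 0, 0], [1, 0, 0, 0, 0], [0.8, 0, 0, 0, 0], [0.6, 0, 0, 0, 0], [0.4, 0, 0, 0, 0], [0.2, 0, 0, 0, 0], [0, 0, 0, 0, 0], [0, 0, 0, 0, 0], [0, 0, 0, 0, 0], [0, 0, 0, -0.3, 0]])

```text
time: 12.1
tcp_pos: [438.4, 29.6, 74.7]
tool_rot: [-0.001, -0.17, 0.985, 0.0]
contact_force: [-0.5, 1.0, 0.1]
width: 85.5
finger_force: 0.0
```

Emit:
carry_out(plan=[[0, 0, 0, -0.6, 0], [0, 0, 0, -0.8, 0], [0, 0, 0, -0.8, 0], [0, 0, 0, -0.8, 0], [0, 0, 0, -0.8, 0.8], [0, 0, 0, -0.8, 1], [0, 0, 0, -0.8, 1], [0, 0, 0, -0.5, 1], [0, 0, 0, 0, 0], [0, 0, 0, 0, 0]])

```text
time: 13.35
tcp_pos: [438.7, 29.5, 222.3]
tool_rot: [-0.0, -0.039, 0.999, 0.0]
contact_force: [-0.2, -0.0, -0.3]
width: 85.5
finger_force: 0.0
```

```bash
python3 - <<'E'
from h import *
from station import arm
s=arm.state(); print({k:np.round(s[k],2).tolist() for k in('time','tcp_pos','joint_positions','contact_force','width')}); M=rot(s['tool_rot']);print(M.round(3))
print(M.T@(np.array([625.1,77.1,s['tcp_pos'][2]])-s['tcp_pos'])/25)
E
```

```text
{'time': 13.35, 'tcp_pos': [438.74, 29.52, 222.34], 'joint_positions': [-0.21, -0.2, 1.97, 0.0, 1.37, -1.86], 'contact_force': [-0.22, -0.04, -0.3], 'width': 85.52}
[[-0.997 -0.078 -0.   ]
 [-0.078  0.997  0.   ]
 [ 0.     0.    -1.   ]]
[-7.57990557e+00  1.31723816e+00 -1.17521748e-03]
```

Emit:
carry_out(plan=[[0, -0.84, 0.146, 0, 0], [0, -0.84, 0.146, 0, 0], [0, -0.84, 0.146, 0, 0], [0, -0.84, 0.146, 0, 0], [0, -0.84, 0.146, 0, 0], [0, -0.84, 0.146, 0, 0], [0, -0.84, 0.146, 0, 0], [0, -0.84, 0.146, 0, 0], [0, -0.86, 0.146, 0, 0], [0, 0, 0, 0, 0]])

```text
time: 14.6
tcp_pos: [625.5, 76.9, 221.2]
tool_rot: [-0.001, -0.039, 0.999, 0.0]
contact_force: [-0.3, -0.5, -0.5]
width: 85.4
finger_force: 0.0
```

```bash
python3 - <<'E'
from h import *
from station import arm
s=arm.state(); print({k:np.round(s[k],2).tolist() for k in('time','tcp_pos','contact_force','width')})
c=snap('wrist','wrist3'); cv2.imwrite('pics/w3.png',cv2.resize(c['img'][:,:,::-1],(800,600),interpolation=cv2.INTER_CUBIC))
print(proj(c,[[555.3,71.9,150],[625.1,77.1,150]])*1.5625)
E
```

```text
{'time': 14.6, 'tcp_pos': [625.49, 76.92, 221.18], 'contact_force': [-0.33, -0.48, -0.51], 'width': 85.44}
[[404.70332313 181.01120549]
 [404.11280589 325.1978962 ]]
```

View pics/w3.png

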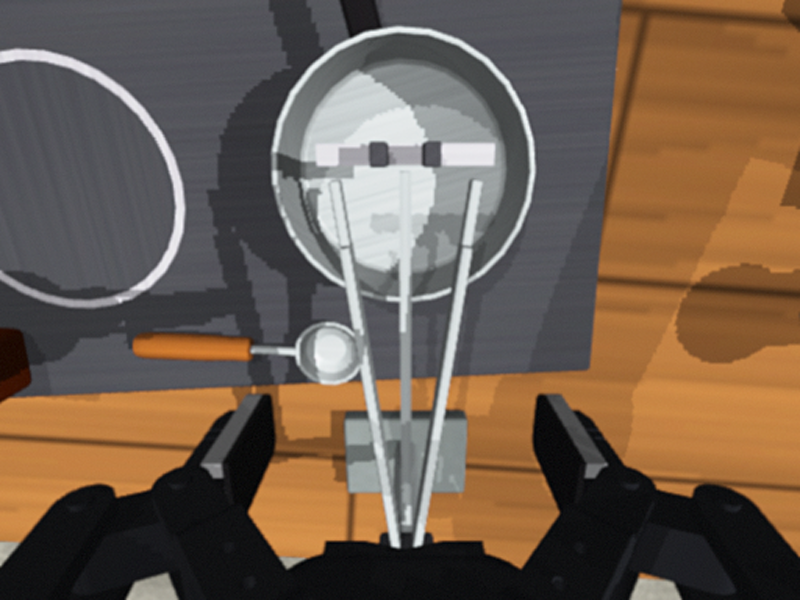

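The pan rim spans x 272–536 and y 27–300 around the tips. The tips are at (336,182) and (476,182), the markers at (378,154) and (432,154), and the spine end at (405,173). The gripper is centred over the tongs.

```bash
python3 - <<'E'
from h import *
from scipy.optimize import least_squares
S=1.5625
w=load('wrist3')
def P(pts,z): return onz(w,np.array(pts)/S-0.2,z)[:,:2]
p=P([(272,160),(536,160),(403,26),(403,300),(310,65),(499,68),(304,258),(502,258)],100)
r=least_squares(lambda q:np.hypot(p[:,0]-q[0],p[:,1]-q[1])-q[2],[555,70,74]); print('rim',r.x,r.cost)
p=P([(185,195),(165,125),(25,49),(80,307),(125,298),(100,75)],40)
r=least_squares(lambda q:np.hypot(p[:,0]-q[0],p[:,1]-q[1])-86,[586,-165]); print('ringR',r.x,r.cost)
M=rot([0,-0.039,.999,0])
t=P([(336,181),(476,181)],150); m=P([(378.5,154),(432,154)],160); b=P([(316,154),(495,154)],138); sp=P([(405,173)],134)
print('tips',t,t.mean(0),'yaw',np.arctan2(-(t[1]-t[0])[0],(t[1]-t[0])[1]),np.hypot(*(t[1]-t[0])))
print('marks',m,m.mean(0),np.hypot(*(m[1]-m[0]))/2,np.hypot(*(b[1]-b[0])),'bar mid',b.mean(0),'spine',sp)
E
```

```text
rim [555.6158416   71.23941462  73.59236723] 2.102390328192654
ringR [ 585.12940626 -164.11634469] 13.641512753612657
tips [[557.59655136  40.67955522]
 [552.67625805 103.9910617 ]] [555.1364047   72.33530846] yaw 0.07755972975489314 63.50241049707719
marks [[544.50693193  59.7287241 ]
 [542.74719146  82.36734619]] [543.62706169  71.04803514] 11.35345648643345 84.19833171128812 bar mid [543.58861698  71.24518949] spine [[552.2638092  71.7045144]]
```

Emit:
carry_out(plan=[[0, 0, 0.024, 0.5, 0], [0, 0, 0, 0.5, 0], [0, 0, 0, 0.5, 0], [0, 0, 0, 0.5, 0], [0, 0, 0, 0.5, 0], [0, 0, 0, 0.5, 0], [0, 0, 0, 0.4, 0], [0, 0, 0, 0.2, 0], [0.2, 0, 0, 0, 0], [0.3, 0, 0, 0, 0]], force=20)

```text
time: 15.9
tcp_pos: [625.8, 77.3, 133.0]
tool_rot: [0.001, -0.038, 0.999, -0.0]
contact_force: [-0.6, -0.1, -0.2]
width: 59.9
finger_force: 0.0
```

Emit:
carry_out(plan=[[0.35, 0, 0, 0, 0], [0.4, 0, 0, 0, 0], [0.45, 0, 0, 0, 0], [0.5, 0, 0, 0, 0], [0.55, 0, 0, 0, 0], [0.58, 0, 0, 0, 0], [0.58, 0, 0, 0, 0], [0.58, 0, 0, 0, 0]])

```text
time: 16.9
tcp_pos: [625.7, 77.3, 133.0]
tool_rot: [0.0, -0.038, 0.999, -0.0]
contact_force: [-0.7, -0.8, 6.7]
width: 36.1
finger_force: 3.6
```

```bash
python3 - <<'E'
from h import *
from station import arm
s=arm.state(); print({k:np.round(s[k],2).tolist() for k in('time','tcp_pos','contact_force','width','finger_force')})
c=snap('wrist','wrist4'); cv2.imwrite('pics/w4.png',cv2.resize(c['img'][:,:,::-1],(800,600),interpolation=cv2.INTER_CUBIC))
print(proj(c,[[555.2,72.1,150],[625.1,77.5,150]])*1.5625)
E
```

```text
{'time': 16.9, 'tcp_pos': [625.74, 77.33, 132.97], 'contact_force': [-0.66, -0.77, 6.68], 'width': 36.07, 'finger_force': 3.58}
[[404.77498935 197.94739325]
 [404.66387009 423.77629714]]
```

View pics/w4.png

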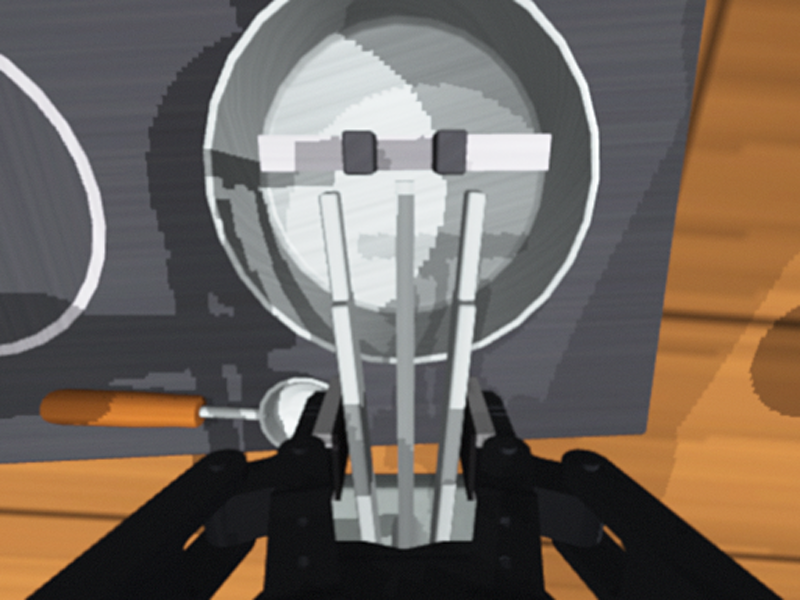

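The tips' top faces are at x≈329 and 476.5 (y≈193), the marker tops at x 342–376 and 434–467 (y≈152), and the spine end at x≈405. The squeeze is working.

```bash
cat > meas.py <<'E'
from h import *
S=1.5625
def meas(c,tips,marks,ty=195,my=155):
    ax=np.array([-np.sin(.0776),np.cos(.0776)]); o=np.array([555.2,72.1])
    f=lambda xs,y,z:(onz(c,np.array([(x,y) for x in xs])/S-0.2,z)[:,:2]-o)@ax
    t=f(tips,ty,158); m=f(marks,my,160); print('tips',t.round(2),'marks',m.round(2)); 
    e=np.array([t[:2].mean()-m[:2].mean(),t[2:].mean()-m[2:].mean()]); print('right tip-mark',e[0],'left tip-mark',e[1])
E
python3 - <<'E'
from meas import *
meas(load('wrist4'),[319,339,466,487],[342,376,434,467])
# automatic profile
c=load('wrist4'); g=c['img'].astype(float).mean(2)
print(g[92:102].mean(0)[212:305].round().astype(int)); print(g[124:134].mean(0)[195:325].round().astype(int))
E
```

```text
tips [-21.57 -16.57  15.23  20.48] marks [-15.13  -6.99   6.89  14.79]
right tip-mark -8.01097003532772 left tip-mark 7.013959004721979
[174 174 174 175 176 174 148  99  78  86  91  92  92  93  93  94  94  95
  95  96  96  96  97  97  95  90  73  50  60 110 149 155 154 158 166 173
 174 174 175 176 176 176 175 176 175 176 176 175 176 175 176 175 176 176
 175 176 175 176 176 175 176 176 177 162 113  46  26  48  72  87  93  93
  92  93  93  94  94  94  95  96  96  95  96  96  91 101 163 228 241 239
 239 239 238]
[233 233 233 233 233 233 234 234 221 193 196 218 226 226 226 227 227 227
 227 220 195 154 145 187 226 234 234 233 233 233 233 232 232 232 232 232
 232 232 232 232 231 231 231 231 232 232 232 232 232 232 232 232 232 232
 232 232 232 231 227 206 171 163 166 168 169 167 165 162 161 176 212 233
 234 234 234 234 234 234 234 234 234 234 234 234 234 235 235 236 236 222
 185 169 169 170 170 170 171 171 172 172 160 125  85  96 143 194 223 231
 232 232 232 232 232 230 221 195 168 167 169 169 170 169 170 170 170 170
 169 170 170 170]
```

Emit:
carry_out(plan=[[0.61, 0, 0.013, -0.03, 0], [0.64, 0, 0, -0.03, 0], [0.67, 0, 0, 0, 0], [0.69, 0, 0, 0, 0], [0.695, 0, 0, 0, 0], [0.695, 0, 0, 0, 0], [0.695, 0, 0, 0, 0], [0.695, 0, 0, 0, 0]])

```text
time: 17.95
tcp_pos: [625.4, 77.7, 133.9]
tool_rot: [0.0, -0.038, 0.999, 0.0]
contact_force: [2.6, -0.0, -0.7]
width: 26.2
finger_force: 4.9
```

```bash
python3 - <<'E'
from h import *
from station import arm
s=arm.state(); print({k:np.round(s[k],2).tolist() for k in('time','tcp_pos','contact_force','width','finger_force')})
c=snap('wrist','wrist5'); i=c['img'][70:170,185:335,::-1]; cv2.imwrite('pics/w5.png',cv2.resize(i,(800,533),interpolation=cv2.INTER_CUBIC))
E
```

```text
{'time': 17.95, 'tcp_pos': [625.37, 77.68, 133.87], 'contact_force': [2.58, -0.03, -0.74], 'width': 26.18, 'finger_force': 4.89}
```

View pics/w5.png

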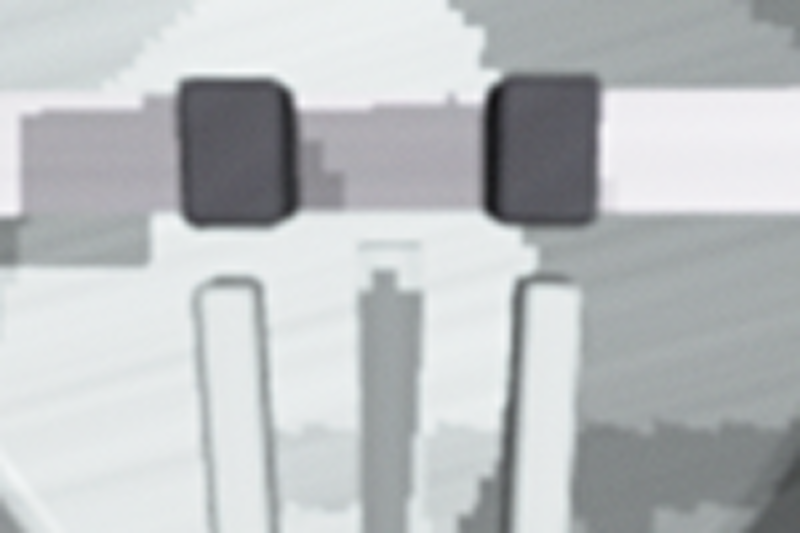

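```bash
python3 - <<'E'
from meas import *
c=load('wrist5')
f=lambda u:[(185+x/5.333)*S for x in u]
ry=lambda y:(70+y/5.333)*S
meas(c,f([199.5,261,519,580.5]),f([181,278.5,499.5,598]),ry(290),ry(150))
# edge profiles (sub-pixel) near tip ends and markers
g=cv2.cvtColor(c['img'],cv2.COLOR_RGB2GRAY).astype(float)
print(g[124:130].mean(0)[218:300].round().astype(int)); print(g[90:106].mean(0)[214:302].round().astype(int))
E
```

```text
tips [-14.17  -9.63   9.44  13.98] marks [-14.84  -7.96   7.65  14.6 ]
right tip-mark -0.5035910325870567 left tip-mark 0.582320253639697
[234 234 220 188 188 214 226 227 228 228 228 228 226 222 192 156 186 229
 234 234 232 233 232 232 232 232 231 230 231 231 230 231 231 218 185 166
 162 160 162 163 164 166 167 166 162 169 205 233 234 233 233 233 233 233
 233 233 233 233 233 233 234 236 209 133 110 163 210 229 231 231 231 231
 230 230 226 206 175 169 171 171 172 171]
[172 173 174 164 125  80  80  90  91  90  91  92  92  92  92  93  93  93
  93  93  94  94  90  74  52  51  89 134 156 157 157 162 168 168 169 172
 176 176 176 176 175 174 174 174 174 174 174 174 174 174 174 174 174 174
 174 174 173 174 175 175 161 114  47  26  48  74  88  92  92  91  92  92
  92  92  93  92  92  93  93  93  92  88 105 178 233 238 237 237]
```

The marker tops are centred at about x 230 and 549 and the tips at about 230 and 550, so each tip is still about 0.6 mm outside its marker. I'll close slightly further.

Emit:
carry_out(plan=[[0.7, 0, 0, 0, 0], [0.705, 0, 0, 0, 0], [0.705, 0, 0, 0, 0], [0.705, 0, 0, 0, 0], [0.705, 0, 0, 0, 0], [0.705, 0, 0, 0, 0], [0.705, 0, 0, 0, 0]])

```text
time: 18.88
tcp_pos: [625.4, 77.7, 133.9]
tool_rot: [0.0, -0.038, 0.999, -0.0]
contact_force: [3.9, -0.6, 0.6]
width: 25.0
finger_force: 5.0
```

```bash
python3 - <<'E'
from meas import *
from station import arm
s=arm.state(); print({k:np.round(s[k],2).tolist() for k in('time','tcp_pos','contact_force','width','finger_force')})
c=snap('wrist','wrist6'); snap('side','side6')
g=cv2.cvtColor(c['img'],cv2.COLOR_RGB2GRAY).astype(float)
t=g[123:128].mean(0); m=g[90:106].mean(0)
print(t[218:240].round().astype(int),t[276:300].round().astype(int)); print(m[214:222].round(),m[294:301].round())
def cross(p,a,b,th):  # sub-pixel crossing
    for i in range(a,b):
        if (p[i]-th)*(p[i+1]-th)<=0: return i+(th-p[i])/(p[i+1]-p[i])
for n in('wrist5','wrist6'):
    c=load(n); g=cv2.cvtColor(c['img'],cv2.COLOR_RGB2GRAY).astype(float); m=g[90:106].mean(0); t=g[123:128].mean(0)
    ml,mr=cross(m,212,225,130),cross(m,293,303,165); tl=cross(t,216,230,211); tr=cross(t,285,300,200)
    ax=np.array([-np.sin(.0776),np.cos(.0776)]); o=np.array([555.2,72.1])
    f=lambda x,y,z:float((onz(c,[x,y],z)[0,:2]-o)@ax)
    M=[f(ml,98,159),f(mr,98,159)]; T=[f(tl,125,157.5),f(tr,125,157.5)]
    print(n,np.round([ml,mr,tl,tr],2),'marks',M[0]+4,M[1]-4,'tips',T[0]+2.5,T[1]-2.5)
E
```

```text
{'time': 18.88, 'tcp_pos': [625.36, 77.65, 133.91], 'contact_force': [3.87, -0.64, 0.6], 'width': 24.98, 'finger_force': 5.0}
[234 234 235 234 214 185 198 213 213 213 213 214 214 213 210 192 167 178
 217 233 234 233] [234 235 236 202 121 122 177 211 221 222 221 221 221 218 217 212 194 168
 167 168 169 169 171 171]
[173. 173. 174. 164. 125.  80.  81.  89.] [ 92.  87. 105. 179. 234. 238. 236.]
wrist5 [217.88 296.82 220.45 293.03] marks -11.29656129071069 10.692184144814963 tips -12.445368936115736 11.309356315301105
wrist6 [217.86 296.81 222.1  291.67] marks -11.308793067437158 10.697004270548637 tips -11.79766650191728 10.781180170806582
```

Emit:
carry_out(plan=[[0.705, 0, 0, 0, 0], [0.705, 0, 0, 0, 0], [0.705, 0, 0, 0, 0], [0.705, 0, 0, 0, 0]])

```text
time: 19.48
tcp_pos: [625.3, 77.7, 133.9]
tool_rot: [-0.0, -0.038, 0.999, 0.0]
contact_force: [2.6, 0.0, 0.3]
width: 25.5
finger_force: 5.0
```

```bash
python3 -c "
from station import arm
s=arm.state(); print(s['width'],s['qd'])
print(arm.finish_job())"
```

```text
25.545166144566668 [ 0.00084489  0.00088974 -0.00202881 -0.00165392  0.00058413  0.00023344]
the job is handed in; nothing more can be done
None
```

I slid the saucepan onto the left ring, released it within about 1 mm of the tips' middle by camera, then squeezed the tongs until each tip was within about 0.5 mm of its marker's middle, and handed the job in at 19.5 s with the grip still held; no verdict was returned.

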